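Lock the spare tray stop into the tray line

ROBOT

A 7-joint arm with a two-finger parallel gripper is mounted at the origin on the work surface. World frame = base frame: x ahead of the robot, y to its left, z up, the work surface at z = 0. Lengths are in m, angles in rad, forces in N, time in s.
With the tool pointing down it reaches from about 0.4 to 0.85 m from the base axis. Payload 4.5 kg.
Tool frame: the origin (TCP) lies at the very end of the fingers, on their centre line; the grasp point (between the pads) lies 19 mm behind it; z points along the fingers, y is the line along which they close (so a half turn about z gives the same grasp; the last joint's range is limited). The gripper opens to 88 mm and grips with 3 to 60 N. Pads are 18 mm wide; open, the fingers measure 123 mm over their backs; the gripper's body (75 mm by 187 mm) begins 45 mm behind the grasp point.
Start: joints at [-1.131, 0.689, -0.195, 1.565, 0.157, 0.902, -0.215], TCP at [0.247, 0.574, 0.239] pointing down, gripper open.
Joint ranges: [-3.01, 3.01], [-0.46, 2.08], [-1.47, 1.51], [0.13, 2.56], [-1, 4.14], [0.04, 2.09], [-2.66, 2.66]. Speed limits (rad/s): [2.57, 2.57, 3.14, 3.14, 3.14, 3.14, 3.14].

INTERFACE

Orientations are given as a unit quaternion [x, y, z, w].
In Python, from plant import r gives the robot as it stands. The module is installed in compiled form; this text tells all that it offers.
- The arm moves only by the tool step_arm, never from a script. Its argument "increments" is a list of rows, each a list of 2 entries, a list of its own where there are three numbers: the shift along the world's x, y, z in cm, then the turn, a rotation vector about the world's x, y, z in degrees. A call has exactly 10 rows; each row shifts and turns the commanded pose from where the row before left it; what a row does not reach is not made up. A row lasts 1/10 s, in which the tool goes at most 50 mm and 8.59 degrees, less where a joint would pass 70% of its speed; a pose out of reach is approached as far as the arm can. A call is refused whole if a number of a shift passes 5 or a number of a turn 8.59, either way. A call with a gripper value outside its range is refused whole. "fingers" is the opening, from 0 (shut) to 1 (fully open), set as the call begins (left out, the last holds). The fingers move at their own pace and stop on an object; "grip_force" is the grip in N (left out, the last holds). Time passes only in rows, so rows that do not move let the fingers close, or fill a call up. It gives the time, the measured TCP pose, the force, the opening and the grip force at its end, in the units of the state.
- r.get_state(): the state, without advancing time (a new reading comes with each control period).
- r.snapshot(name): name is "side" or "top"; returns (picture, depth): 420x560x3 uint8, red, green, blue; 420x560 float32, m along the optical axis (not along the pixel's ray), 0 where there is no reading.
- r.calibration(name): a dict with "fov_y" (degrees; the focal length in pixels is half the picture's height over the tangent of half this angle, whatever the lens; pixels are square), "cx", "cy" (the principal point, pixels), "k1" (the pictures are not rectified: a ray, as slopes to the right and down, at radius r is drawn at 1 + k1 r^2 times it, then the intrinsics apply), "R" (3x3) and "t" (3): a world point X has camera coordinates R X + t. Camera axes: x right, y down, z forward; pixel columns grow to the right and rows downward; lengths in m; the calibration is good to about 2 mm. A picture is of the moment at which its call begins. calibration takes no time and is no camera call.
- r.finish_job(): hands the job in; it is judged then, once.
The state is a dict: "clock": time; "q": joint angles; "qd": joint speeds; "joint_torque": joint torques, N m; "tool_pos": TCP position; "eef_rot": TCP orientation; "contact_force": force on the tool from outside, world axes, zero at the start; "moment": the same for the moment, N m; "opening": opening from 0.0 (shut) to 1.0 (fully open); "finger_force": force on a finger pad.
Only numpy, scipy, OpenCV 4.12 (cv2) and the standard library are available. Lean on these libraries where they do the work, as an engineer would, in place of code of your own. Each camera call takes 0.05 s, during which the arm holds its last target. There are 200 camera calls.

TASK

Fit the spare tray stop to the tray line: put its T-shaped foot down lengthwise through the empty slot in the white deck, then turn it a quarter turn so that it is locked crosswise, its collar resting on the deck, like the stop already fitted beside it. Then let go. Leave the portion tamper and the yoghurt pot standing where they are.

Things in the scene. Friction and masses are not known exactly. Their poses are not given: they have to be found in the camera images.
- stop_mid (a point): Spare tray stop, loose, upright, 90 mm tall, about 0.3 kg. Upwards: steel foot bar 58 x 24, 12 high; neck 18 thick, 16 long; disc collar 56 across, 6 thick; stem 24 thick, 26 long; black handle bar 60 long, 16 wide, 30 high, parallel to the foot. Point: on its axis, 45 above its underside, 17 above the collar's, 30 below the handle's middle. x along foot and handle, z up; half turns look alike.
- slot (a point): Empty slot 72 x 34 mm through the fixed white deck plate (240 x 340, 8 thick, top 60 above the bench, hollow below). Point: slot centre, level with the deck's upper face; x along the slot, y across, z up. 180 mm away towards -y an identical stop sits fixed in the other slot, locked crosswise. A stop in the slot has 8 mm vertical play and turns freely either way, no detent.
- tamper_mid (a point): Portion tamper, a bystander, loose and upright: round steel disc foot 60 mm across, 10 mm thick, thin stem, round black knob 36 mm across; 92 mm tall. It stands at either of the two places where the spare stop may stand. This point is on its axis, half-way up, 46 mm above the bench; z up.
- pot_mid (a point): Yoghurt pot, a bystander, loose and upright: white with a blue band and foil lid, 72 mm across the lid, 74 mm tall. This point is on its axis, half-way up, 37 mm above the bench; z up.
Things that resemble listed ones, but are neither listed nor needed, are in the scene too. Leave any red look-alike of the part that bears stop_mid alone.

How it is judged:
By the outcome, as a careful person would: the job done as asked, in the order asked, and still so for the second after the job is handed in, with the robot touching nothing.
It also fails if it takes over 40 s, if anything falls off the work surface, if the arm or the gripper's body presses on something with over 40 N, if the wrist force passes 120 N, or if a joint passes its speed limit or range.

## Working session

There is one attempt and no reset: what is moved stays moved. The work goes in short steps, Python scripts to look and compute and a tool call to move; the robot and the scene stay as the last step left them, time stands still between calls to the robot, and variables do not carry over. Pictures are saved under pics/ and viewed, at most 10 in all, crops included, and the job is handed in when it is done.

Besides the shell and the picture viewer there is one more tool, called as name(argument=value, ...) on one line, values as JSON. step_arm: Moves the arm, as the interface text tells. Its arguments: {"type":"object","properties":{"increments":{"type":"array","items":{"type":"array"}},"fingers":{"type":"number"},"grip_force":{"type":"number"}},"required":["increments"]}

```bash
mkdir -p pics; cat > h.py <<'E'
import numpy as np, cv2
from plant import r
def cam(n):
    c=r.calibration(n); f=210/np.tan(np.radians(c['fov_y'])/2)
    return c,f
def cloud(n,d):
    c,f=cam(n); v,u=np.mgrid[0:420,0:560]
    K=np.array([[f,0,c['cx']],[0,f,c['cy']],[0,0,1.]])
    p=cv2.undistortPoints(np.stack([u,v],-1).reshape(-1,1,2).astype(float),K,np.array([c['k1'],0,0,0,0.])).reshape(420,560,2)
    P=np.dstack([p*d[...,None],d])
    return (P-np.array(c['t']))@np.array(c['R'])
E
python3 - <<'E'
from h import *
for n in("side","top"):
    p,d=r.snapshot(n); np.savez(f'{n}0.npz',p=p,d=d); cv2.imwrite(f'pics/{n}0.png',p[...,::-1])
s=r.get_state();print(s['clock'],s['tool_pos'],s['eef_rot'],s['opening'])
E
```

```text
0.1 [0.24649225 0.57373018 0.23796362] [ 2.01456118e-01  9.79497182e-01 -8.27995394e-04 -1.34415045e-04] 0.9992977612369917
```

View pics/side0.png

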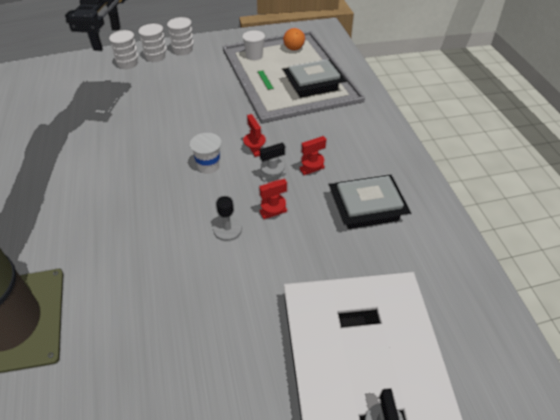

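View pics/top0.png

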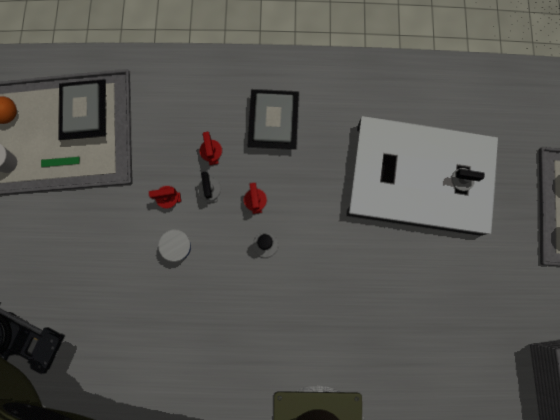

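The side view shows the spare stop, with a black handle, at (272,155). Three red look-alikes surround it at (255,133), (313,153) and (272,196). The pot is at (206,152), the tamper at (226,215) and the empty slot at (359,317). In the top view the stop is at (207,187), the slot at (389,169) and the fitted stop at (465,176).

```bash
python3 - <<'E'
from h import *
def rect(P): 
    rr=cv2.minAreaRect((P[:,:2]*1000).astype(np.float32)); return np.round(rr[0],1),np.round(rr[1],1),round(rr[2],1)
def ax(P):
    q=P[:,:2]-P[:,:2].mean(0); w,v=np.linalg.eigh(q.T@q); return round(np.degrees(np.arctan2(v[1,1],v[0,1]))%180,1)
for n,rois in (("top",dict(stop=(195,165,225,208),fit=(445,160,492,195),tam=(250,228,285,262),pot=(155,228,195,268),r1=(195,128,225,168),r2=(145,180,183,212),r3=(240,178,272,216))),
  ("side",dict(stop=(255,138,292,182)))):
    D=np.load(n+'0.npz'); p,d=D['p'],D['d']; C=cloud(n,d); np.save(n+'C.npy',C)
    hsv=cv2.cvtColor(p,cv2.COLOR_RGB2HSV)
    for k,(a,b,c,e) in rois.items():
        W=C[b:e,a:c]; H=hsv[b:e,a:c]; red=((H[...,0]<8)|(H[...,0]>172))&(H[...,1]>150)
        m=(W[...,2]>(.105 if k=='fit' else .064))&(W[...,2]<.15)&(d[b:e,a:c]>0)
        m&= red if k[0]=='r' else ~red
        P=W[m]; print(n,k,m.sum(),P.mean(0).round(4),np.percentile(P[:,2],[5,50,95]).round(4),rect(P),ax(P))
    if n=="top":
        m=(abs(C[...,2]-.06)<.006); W=np.zeros_like(m); W[110:240,345:500]=1; m&=W
        print('deck',rect(C[m]),C[m][:,2].mean())
        b,a=np.mgrid[148:192,374:406]; W=C[148:192,374:406]; g=p[148:192,374:406].max(2)
        # slot: dark pixels, intersect rays with z=.06
        c,f=cam(n); o=-np.array(c['R']).T@np.array(c['t'])
        for th in (50,70,90):
            mm=g<th; dirs=W[mm]-o; X=o+dirs*((.06-o[2])/dirs[:,2])[:,None]
            print('slot',th,mm.sum(),X.mean(0).round(4),rect(X),ax(X))
        print('cam',o)
        print(g[20,::2],g[::2,15])
E
```

```text
top stop 211 [0.5715 0.2675 0.0863] [0.0703 0.088  0.0922] (array([574. , 267.6]), array([60.4, 19.1]), 11.2) 11.6
top fit 227 [ 0.6047 -0.3345  0.1188] [0.1083 0.1202 0.1238] (array([ 605.9, -336.4]), array([60.8, 17.9]), 84.1) 83.1
top tam 191 [0.4451 0.1307 0.0897] [0.0809 0.0905 0.094 ] (array([446.2, 130.7]), array([35.5, 29.3]), 1.6) 8.3
top pot 788 [0.4338 0.3379 0.0733] [0.0699 0.0733 0.0766] (array([433.8, 337.9]), array([71.4, 71.2]), 63.6) 87.7
top r1 192 [0.6662 0.2679 0.0865] [0.0725 0.0877 0.0919] (array([669. , 268.8]), array([59.5, 16.4]), 12.0) 13.2
top r2 226 [0.5512 0.3677 0.0852] [0.0693 0.0876 0.0914] (array([552.6, 369.7]), array([16.8, 58.5]), 10.1) 99.2
top r3 178 [0.5488 0.1567 0.0877] [0.0801 0.0885 0.0921] (array([550.8, 156.6]), array([58. , 16.2]), 10.1) 9.4
deck (array([ 618. , -248.9]), array([343.8, 241.9]), 82.6) 0.05933878395822005
slot 50 360 [ 0.6282 -0.1581  0.06  ] (array([ 628.3, -158.1]), array([31.1, 68. ]), 83.0) 172.8
slot 70 390 [ 0.6283 -0.1582  0.06  ] (array([ 628.3, -158.2]), array([32.8, 70. ]), 83.0) 173.2
slot 90 416 [ 0.6279 -0.1585  0.06  ] (array([ 628.3, -158.5]), array([34.6, 71.4]), 83.0) 173.0
cam [0.32532995 0.10124822 1.22195915]
[142 142 141 138  39  13   6   5   6   6  15 106 142 141 141 142] [141 141 138  68   7   5   5   5   6   6   6   7   7   5   3   6   7  28
 132 142 142 142]
side stop 322 [0.5744 0.2604 0.0807] [0.067  0.0836 0.09  ] (array([565.3, 225.2]), array([123. ,  56.2]), 78.0) 51.4
```

Everything fits the given sizes: the slot and the fitted stop are 180 mm apart, and the handle tops are at 90 mm.
- **Stop:** centre about (0.573, 0.267), handle at 11.4°.
- **Slot:** centre (0.628, -0.158), long axis at -7°.
- **Grasp:** finger line at 101.4°, which is +34.7° from where it is now.

step_arm(increments=[[[2.6,-2.4,0],[0,0,3.4]],[[2.6,-2.4,0],[0,0,3.4]],[[2.6,-2.4,0],[0,0,3.4]],[[2.6,-2.4,0],[0,0,3.4]],[[2.6,-2.4,0],[0,0,3.4]],[[2.6,-2.4,-0.5],[0,0,3.4]],[[2.6,-2.4,-0.5],[0,0,3.4]],[[2.6,-2.4,-1],[0,0,3.4]],[[2.6,-2.4,-1],[0,0,3.4]],[[2.6,-2.4,-1],[0,0,3.4]]], fingers=0.55, grip_force=40)

```text
clock: 1.1
tool_pos: [0.5075, 0.3329, 0.198]
eef_rot: [-0.095, 0.995, -0.0, -0.0]
contact_force: [0.6, -0.0, 0.2]
opening: 0.55
finger_force: 0.0
```

```bash
cat >> h.py <<'E'
def yaw():
    from scipy.spatial.transform import Rotation as R
    s=r.get_state(); M=R.from_quat(s['eef_rot']).as_matrix()
    print('t',round(s['clock'],2),'tcp',s['tool_pos'].round(4),'y',np.degrees(np.arctan2(M[1,1],M[0,1])).round(2),'z',M[:,2].round(3),'q',np.round(s['q'],2),'F',np.round(s['contact_force'],1),'M',np.round(s['moment'],2),'op',round(s['opening'],3),'ff',s['finger_force'])
E
python3 -c "
from h import *
yaw()
C=np.load('topC.npy');W=C[165:208,195:225].reshape(-1,3)
P=W[(W[:,2]>.084)&(W[:,2]<.1)];print(len(P),cv2.minAreaRect((P[:,:2]*1000).astype(np.float32)),P.mean(0))"
```

```text
t 1.1 tcp [0.5075 0.3329 0.198 ] y 100.89 z [-0.001 -0.    -1.   ] q [-0.44  0.73 -0.39  1.66  0.35  0.82  0.78] F [ 0.6 -0.   0.2] M [ 0.06 -0.    0.02] op 0.55 ff 0.0
167 ((574.1917724609375, 268.8101806640625), (59.657649993896484, 15.883195877075195), 12.476126670837402) [0.57348501 0.268641   0.08888756]
```

step_arm(increments=[[[1.7,-1.6,-0.5],[0,0,0.5]],[[1.7,-1.6,-0.5],[0,0,0.5]],[[1.7,-1.6,-0.7],[0,0,0]],[[1.6,-1.7,-1],[0,0,0]],[[0,0,-1.5],[0,0,0]],[[0,0,-2],[0,0,0]],[[0,0,-2.5],[0,0,0]],[[0,0,-2.5],[0,0,0]],[[0,0,-2],[0,0,0]],[[0,0,-1],[0,0,0]]])

```text
clock: 2.1
tool_pos: [0.5713, 0.2697, 0.0543]
eef_rot: [-0.103, 0.995, -0.0, -0.002]
contact_force: [-0.7, 0.9, -0.2]
opening: 0.55
finger_force: 0.0
```

step_arm(increments=[[[0,0,0],[0,0,0]],[[0,0,0],[0,0,0]],[[0,0,0],[0,0,0]],[[0,0,0],[0,0,0]],[[0,0,0],[0,0,0]],[[0,0,0],[0,0,0]],[[0,0,0],[0,0,0]],[[0,0,0],[0,0,0]],[[0,0,0],[0,0,0]],[[0,0,0],[0,0,0]]], fingers=0)

```text
clock: 3.1
tool_pos: [0.5744, 0.2696, 0.0578]
eef_rot: [-0.102, 0.995, 0.0, 0.001]
contact_force: [0.1, -0.7, 6.7]
opening: 0.233
finger_force: 40.0
```

```bash
python3 -c "
from h import *
yaw()
p,d=r.snapshot('side'); cv2.imwrite('pics/s1.png',cv2.resize(p[100:240,190:360,::-1],None,fx=4,fy=4))"
```

```text
t 3.1 tcp [0.5744 0.2696 0.0578] y 101.74 z [ 0.002  0.001 -1.   ] q [-0.34  0.95 -0.32  1.65  0.46  0.61  0.86] F [ 0.1 -0.7  6.7] M [-0.06  0.11  0.02] op 0.233 ff 40.00295341014862
```

View pics/s1.png

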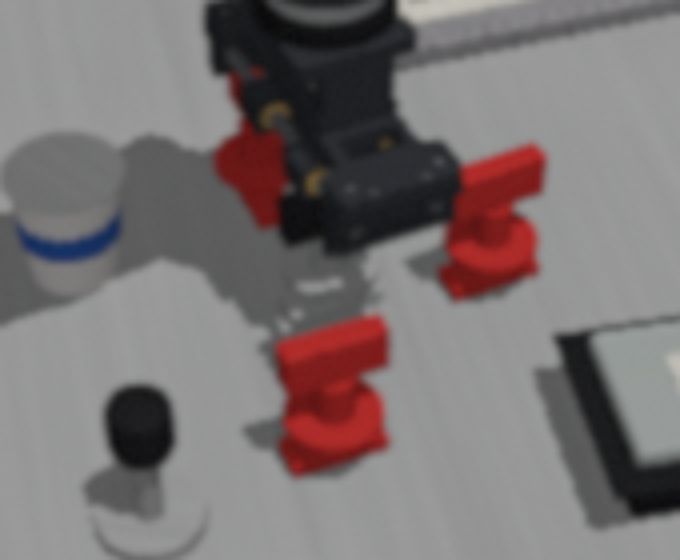

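The opening is 20 mm where the handle is 16 mm. The tips, at z=0.058, are below the handle's underside at 0.060 and pinch the 24 mm stem. I'll open, rise 9 mm and grip again. The neighbours are undisturbed: red ones at crop (255,160), (490,220) and (335,390), pot at (65,210), tamper at (140,450).

step_arm(increments=[[[0,0,0],[0,0,0]],[[0,0,0],[0,0,0]],[[0,0,0],[0,0,0]],[[0,0,0],[0,0,0]],[[0,0,0.3],[0,0,0]],[[0,0,0.3],[0,0,0]],[[0,0,0.3],[0,0,0]],[[0,0,0],[0,0,0]],[[0,0,0],[0,0,0]],[[0,0,0],[0,0,0]]], fingers=0.4)

```text
clock: 4.15
tool_pos: [0.5736, 0.2692, 0.0657]
eef_rot: [-0.102, 0.995, 0.0, -0.0]
contact_force: [-0.2, -0.2, 0.4]
opening: 0.399
finger_force: 0.0
```

step_arm(increments=[[[0,0,0],[0,0,0]],[[0,0,0],[0,0,0]],[[0,0,0],[0,0,0]],[[0,0,0],[0,0,0]],[[0,0,0],[0,0,0]],[[0,0,0],[0,0,0]],[[0,0,0],[0,0,0]],[[0,0,0],[0,0,0]],[[0,0,0],[0,0,0]],[[0,0,0],[0,0,0]]], fingers=0)

```text
clock: 5.15
tool_pos: [0.5737, 0.2693, 0.0657]
eef_rot: [-0.102, 0.995, 0.0, -0.0]
contact_force: [0.1, 0.3, -0.6]
opening: 0.177
finger_force: 40.0
```

```bash
python3 -c "
from h import *
yaw()"
```

```text
t 5.15 tcp [0.5737 0.2693 0.0657] y 101.75 z [-0.  0. -1.] q [-0.34  0.94 -0.32  1.65  0.46  0.63  0.87] F [ 0.1  0.3 -0.6] M [ 0.09 -0.02 -0.02] op 0.177 ff 39.98453378677368
```

The opening is now 15.6 mm, so the handle is gripped properly. Next I lift and carry it.

step_arm(increments=[[[0,0,0.7],[0,0,0]],[[0,0,1.5],[0,0,0]],[[0,0,2],[0,0,0]],[[0,0,2.2],[0,0,0]],[[0,0,2.2],[0,0,0]],[[0,0,2.2],[0,0,0]],[[0,0,1.5],[0,0,0]],[[0,-1,0.7],[0,0,0]],[[0,-2,0],[0,0,0]],[[0,-2,0],[0,0,0]]])

```text
clock: 6.15
tool_pos: [0.5734, 0.2178, 0.1962]
eef_rot: [-0.103, 0.995, -0.0, -0.0]
contact_force: [-0.7, -0.1, -2.8]
opening: 0.177
finger_force: 40.0
```

step_arm(increments=[[[0.5,-2.5,0],[0,0,-1.9]],[[0.5,-2.5,0],[0,0,-1.9]],[[0.5,-2.5,0],[0,0,-1.9]],[[0.5,-2.5,0],[0,0,-1.9]],[[0.5,-2.5,0],[0,0,-1.9]],[[0.5,-2.5,0],[0,0,-1.9]],[[0.6,-2.5,0],[0,0,-1.9]],[[0.6,-2.5,0],[0,0,-1.8]],[[0.6,-2.5,0],[0,0,-1.8]],[[0.6,-2.5,0],[0,0,-1.8]]])

```text
clock: 7.15
tool_pos: [0.627, -0.0329, 0.1958]
eef_rot: [0.062, 0.998, -0.0, -0.001]
contact_force: [0.8, 0.3, -3.3]
opening: 0.177
finger_force: 40.0
```

step_arm(increments=[[[0,-2.5,0],[0,0,0]],[[0,-2.5,0],[0,0,0]],[[0,-2.5,0],[0,0,0]],[[0,-2.2,-0.5],[0,0,0]],[[0,-2,-1],[0,0,0]],[[0,-1,-1],[0,0,0]],[[0,0,-1],[0,0,0]],[[0,0,-0.5],[0,0,0]],[[0,0,0],[0,0,0]],[[0,0,0],[0,0,0]]])

```text
clock: 8.15
tool_pos: [0.6281, -0.1559, 0.1558]
eef_rot: [0.059, 0.998, 0.001, 0.0]
contact_force: [0.4, -0.2, -2.9]
opening: 0.18
finger_force: 40.0
```

```bash
python3 -c "
from h import *
yaw()
for n in ('side','top'):
    p,d=r.snapshot(n); np.savez(n+'1.npz',p=p,d=d)
    c=p[230:400,270:480] if n=='side' else p[100:250,340:510]
    cv2.imwrite('pics/%s2.png'%n,cv2.resize(c[...,::-1],None,fx=3.5,fy=3.5))"
```

```text
t 8.15 tcp [ 0.6281 -0.1559  0.1558] y 83.18 z [ 0.     0.001 -1.   ] q [ 0.36  0.83 -0.35  1.56  0.36  0.81  1.31] F [ 0.4 -0.2 -2.9] M [ 0.06 -0.05  0.03] op 0.18 ff 39.98356310650706
```

View pics/side2.png

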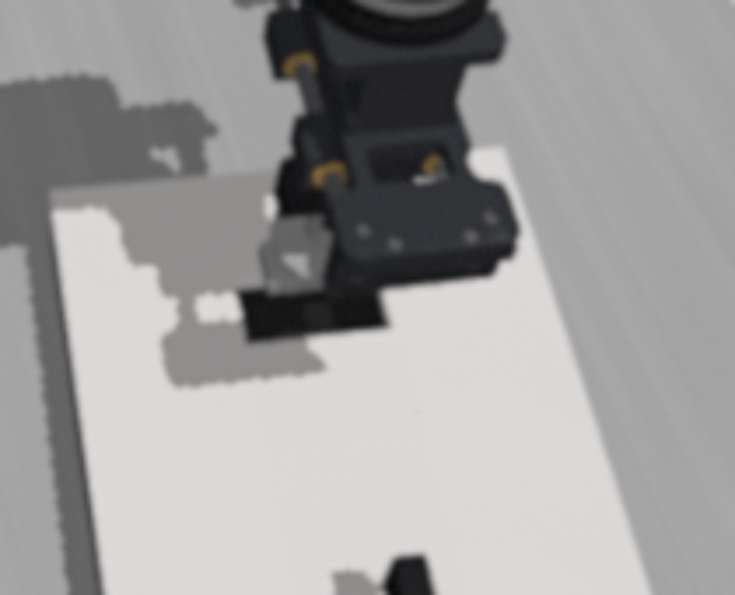

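View pics/top2.png

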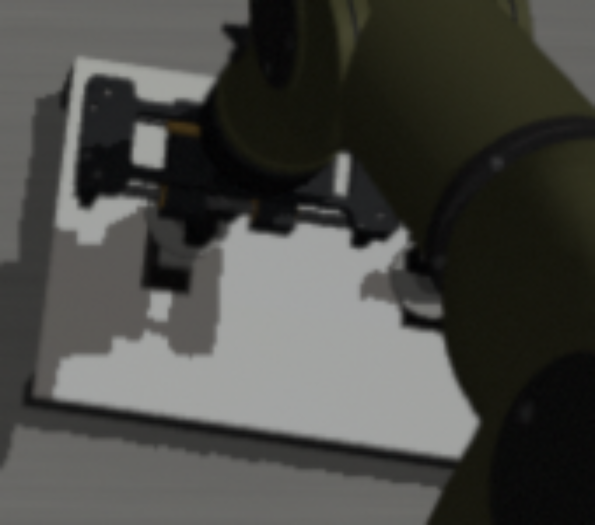

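The stop hangs over the slot. Side crop: collar and foot at (295,255), slot at (315,315). Top crop: collar edge at (165,230), slot end at (168,270). I'll measure the collar and foot from the depth.

```bash
python3 - <<'E'
from h import *
from scipy.optimize import least_squares
for n in('top','side'):
    D=np.load(n+'1.npz'); C=cloud(n,D['d']); q=C.reshape(-1,3)
    near=(np.hypot(q[:,0]-.628,q[:,1]+.156)<.045)
    for lo,hi in((.085,.104),(.116,.122),(.122,.130),(.130,.145)):
        P=q[near&(q[:,2]>lo)&(q[:,2]<hi)]
        if len(P): print(n,lo,len(P),P.mean(0).round(4),P.min(0).round(4),P.max(0).round(4))
    rho=lambda P,c:np.hypot(P[:,0]-c[0],P[:,1]-c[1])
    P=q[near&(q[:,2]>.117)&(q[:,2]<.131)]
    # outer rim: points on the collar farthest from centre guess, by bearing
    c=np.array([.628,-.156])
    for _ in range(5):
        a=np.degrees(np.arctan2(P[:,1]-c[1],P[:,0]-c[0]))//8; R=rho(P,c)
        E=np.array([P[a==k][R[a==k].argmax()] for k in np.unique(a)]); E=E[rho(E,c)>.024]
        if len(E)<3: break
        s=least_squares(lambda x:rho(E,x)-.028,c,loss='soft_l1',f_scale=.001); c=s.x
    print(n,'collar centre',c.round(4),len(E),(rho(E,c)*1000).round(1),np.degrees(np.arctan2(E[:,1]-c[1],E[:,0]-c[0])).round(0))
E
```

```text
top 0.085 44 [ 0.6036 -0.1515  0.0995] [ 0.5986 -0.1639  0.0932] [ 0.6151 -0.1418  0.1034]
top 0.116 38 [ 0.615  -0.1492  0.1207] [ 0.6017 -0.1827  0.118 ] [ 0.6357 -0.128   0.1219]
top 0.122 105 [ 0.6153 -0.1493  0.1244] [ 0.6008 -0.1822  0.122 ] [ 0.6463 -0.1286  0.1294]
top 0.13 2 [ 0.6203 -0.1493  0.1329] [ 0.6191 -0.1504  0.1329] [ 0.6214 -0.1482  0.1329]
top collar centre [ 0.6294 -0.1564] 26 [27.6 28.3 27.9 28.1 27.2 28.3 28.1 26.8 28.2 27.4 27.1 26.  27.5 26.4
 28.5 28.3 28.5 27.5 27.1 28.1 27.7 28.4 28.3 27.6 28.9 27.8] [-178. -169. -161. -154. -147. -142. -133. -126. -114. -110. -104.   49.
   73.   82.   92.  101.  112.  118.  121.  128.  141.  151.  158.  162.
  172.  177.]
side 0.085 113 [ 0.6065 -0.1596  0.0982] [ 0.6004 -0.1695  0.0893] [ 0.6217 -0.1425  0.1031]
side 0.116 63 [ 0.6114 -0.1646  0.1206] [ 0.6026 -0.182   0.1166] [ 0.6223 -0.1427  0.122 ]
side 0.122 164 [ 0.6127 -0.1614  0.1236] [ 0.6028 -0.1812  0.122 ] [ 0.6237 -0.1409  0.1295]
side 0.13 31 [ 0.6207 -0.1623  0.1355] [ 0.6182 -0.1672  0.1302] [ 0.625  -0.1549  0.1435]
side collar centre [ 0.6305 -0.1583] 14 [27.9 27.6 27.8 28.2 27.5 27.7 28.5 29.1 28.4 27.9 28.5 28.7 27.6 27.7] [-180. -173. -161. -159. -148. -144. -135. -128.  142.  145.  158.  165.
  174.  178.]
```

step_arm(increments=[[[-0.1,-0.2,0],[0,0,0]],[[0,0,-0.5],[0,0,0]],[[0,0,-0.7],[0,0,0]],[[0,0,-0.7],[0,0,0]],[[0,0,-0.5],[0,0,0]],[[0,0,-0.4],[0,0,0]],[[0,0,-0.4],[0,0,0]],[[0,0,-0.4],[0,0,0]],[[0,0,-0.4],[0,0,0]],[[0,0,0],[0,0,0]]])

```text
clock: 9.25
tool_pos: [0.6263, -0.1596, 0.1151]
eef_rot: [0.061, 0.998, 0.0, -0.001]
contact_force: [-0.2, 1.0, -3.5]
opening: 0.178
finger_force: 40.0
```

```bash
python3 -c "
from h import *
yaw()"
```

```text
t 9.25 tcp [ 0.6263 -0.1596  0.1151] y 83.05 z [-0.001  0.    -1.   ] q [ 0.35  0.88 -0.33  1.59  0.39  0.73  1.3 ] F [-0.2  1.  -3.5] M [ 0.05  0.01 -0.04] op 0.178 ff 39.98353220522404
```

There is no contact and the foot is in the slot. I go down to mid-play and then turn -90°.

step_arm(increments=[[[0,0,-0.3],[0,0,0]],[[0,0,-0.3],[0,0,0]],[[0,0,-0.3],[0,0,0]],[[0,0,-0.3],[0,0,0]],[[0,0,-0.2],[0,0,0]],[[0,0,0],[0,0,0]],[[0,0,0],[0,0,0]],[[0,0,0],[0,0,0]],[[0,0,0],[0,0,0]],[[0,0,0],[0,0,0]]])

```text
clock: 10.25
tool_pos: [0.6268, -0.1598, 0.1019]
eef_rot: [0.061, 0.998, 0.0, 0.0]
contact_force: [-0.2, -0.2, -2.8]
opening: 0.179
finger_force: 40.0
```

```bash
python3 - <<'E'
from h import *
yaw()
p,d=r.snapshot('side'); np.savez('side3.npz',p=p,d=d); q=cloud('side',d).reshape(-1,3)
near=(np.hypot(q[:,0]-.62,q[:,1]+.158)<.05)
P=q[near&(q[:,2]>.064)&(q[:,2]<.085)&(q[:,0]<.62)]
print(len(P),np.percentile(P[:,2],[10,50,90]),P.min(0),P.max(0))
cv2.imwrite('pics/s3.png',cv2.resize(p[230:400,270:480,::-1],None,fx=3.5,fy=3.5))
E
```

```text
t 10.25 tcp [ 0.6268 -0.1598  0.1019] y 83.05 z [ 0.  0. -1.] q [ 0.35  0.9  -0.32  1.6   0.39  0.71  1.29] F [-0.2 -0.2 -2.8] M [-0.    0.02 -0.04] op 0.179 ff 39.98356522992253
192 [0.0667298  0.06880395 0.07279614] [ 0.60121173 -0.18442463  0.06438031] [ 0.61988437 -0.14671133  0.08430051]
```

View pics/s3.png

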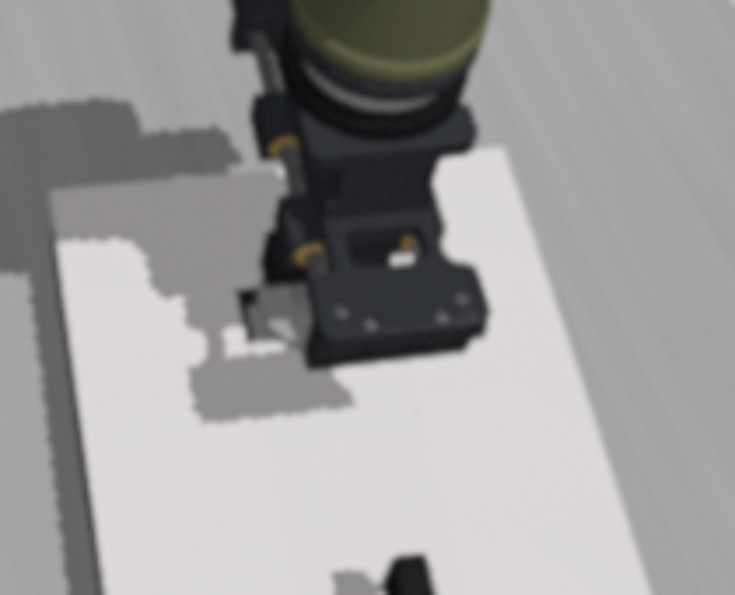

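The collar top is at 0.069, so it hangs about 3 mm above the deck with the foot below it. The picture shows the collar at crop (285,315) over the slot end at (248,315). Now I turn it.

step_arm(increments=[[[0,0,0],[0,0,-4]],[[0,0,0],[0,0,-7]],[[0,0,0],[0,0,-7]],[[0,0,0],[0,0,-7]],[[0,0,0],[0,0,-7]],[[0,0,0],[0,0,-7]],[[0,0,0],[0,0,-7]],[[0,0,0],[0,0,-7]],[[0,0,0],[0,0,-4]],[[0,0,0],[0,0,0]]])

```text
clock: 11.3
tool_pos: [0.6269, -0.1593, 0.1018]
eef_rot: [0.529, 0.848, 0.0, 0.0]
contact_force: [-0.9, -0.8, -3.3]
opening: 0.179
finger_force: 40.0
```

```bash
python3 -c "
from h import *
yaw()"
```

```text
t 11.3 tcp [ 0.6269 -0.1593  0.1018] y 26.08 z [ 0.  0. -1.] q [ 0.21  0.89 -0.06  1.6   0.08  0.65  0.57] F [-0.9 -0.8 -3.3] M [-0.02  0.07 -0.05] op 0.179 ff 39.98426056466997
```

step_arm(increments=[[[0,0,0],[0,0,-5]],[[0,0,0],[0,0,-7]],[[0,0,0],[0,0,-7]],[[0,0,0],[0,0,-7]],[[0,0,0],[0,0,-5]],[[0,0,0],[0,0,-2]],[[0,0,0],[0,0,0]],[[0,0,-0.1],[0,0,0]],[[0,0,-0.1],[0,0,0]],[[0,0,-0.1],[0,0,0]]])

```text
clock: 12.3
tool_pos: [0.6267, -0.1598, 0.0986]
eef_rot: [0.748, 0.663, 0.0, -0.0]
contact_force: [0.2, 0.6, -3.9]
opening: 0.176
finger_force: 40.0
```

```bash
python3 -c "
from h import *
yaw()"
```

```text
t 12.3 tcp [ 0.6267 -0.1598  0.0986] y -6.91 z [ 0.  0. -1.] q [ 0.13  0.9   0.09  1.61 -0.12  0.64  0.16] F [ 0.2  0.6 -3.9] M [-0.03  0.12 -0.02] op 0.176 ff 39.983510887250304
```

Not yet resting, so I lower it a little more.

step_arm(increments=[[[0,0,-0.05],[0,0,0]],[[0,0,-0.05],[0,0,0]],[[0,0,-0.05],[0,0,0]],[[0,0,0],[0,0,0]],[[0,0,0],[0,0,0]],[[0,0,0],[0,0,0]],[[0,0,0],[0,0,0]],[[0,0,0],[0,0,0]],[[0,0,0],[0,0,0]],[[0,0,0],[0,0,0]]])

```text
clock: 13.3
tool_pos: [0.6267, -0.1598, 0.0976]
eef_rot: [0.749, 0.663, 0.0, 0.0]
contact_force: [-2.1, 0.7, 5.4]
opening: 0.175
finger_force: 40.0
```

The force went from -3 to +5 N, so the collar is on the deck. I release and rise.

step_arm(increments=[[[0,0,0],[0,0,0]],[[0,0,0],[0,0,0]],[[0,0,0],[0,0,0]],[[0,0,0],[0,0,0]],[[0,0,0],[0,0,0]],[[0,0,0],[0,0,0]],[[0,0,0.5],[0,0,0]],[[0,0,1],[0,0,0]],[[0,0,1.5],[0,0,0]],[[0,0,2],[0,0,0]]], fingers=0.5)

```text
clock: 14.3
tool_pos: [0.6265, -0.1596, 0.1484]
eef_rot: [0.749, 0.663, -0.0, -0.0]
contact_force: [-0.4, -0.1, 0.5]
opening: 0.5
finger_force: 0.0
```

step_arm(increments=[[[0,0,2.5],[0,0,0]],[[0,0,2.5],[0,0,0]],[[0,1,2.5],[0,0,0]],[[0,2,2],[0,0,0]],[[0,3,0],[0,0,0]],[[0,4,0],[0,0,0]],[[0,4,0],[0,0,0]],[[0,4,0],[0,0,0]],[[0,3,0],[0,0,0]],[[0,1,0],[0,0,0]]])

```text
clock: 15.3
tool_pos: [0.6267, 0.0655, 0.2435]
eef_rot: [0.747, 0.665, 0.002, -0.001]
contact_force: [0.3, -0.2, 0.4]
opening: 0.501
finger_force: 0.0
```

```bash
python3 - <<'E'
from h import *
yaw()
for n in ('top','side'):
    p,d=r.snapshot(n); cv2.imwrite(f'pics/{n}4.png',p[...,::-1]); q=cloud(n,d).reshape(-1,3)
    for c in((.628,-.158),(.606,-.337)):
        near=np.hypot(q[:,0]-c[0],q[:,1]-c[1])<.045
        P=q[near&(q[:,2]>.113)&(q[:,2]<.13)]
        if len(P): print(n,P.mean(0).round(4),np.percentile(P[:,2],90).round(4),cv2.minAreaRect((P[:,:2]*1000).astype(np.float32)))
        P=q[near&(q[:,2]>.063)&(q[:,2]<.075)]
        if len(P): print('  collar',len(P),np.median(P[:,2]).round(4))
E
```

```text
t 15.3 tcp [0.6267 0.0655 0.2435] y -6.6 z [ 0.001  0.003 -1.   ] q [-0.26  0.69  0.15  1.56 -0.13  0.9  -0.18] F [ 0.3 -0.2  0.4] M [-0.08  0.09  0.01] op 0.501 ff 0.0
top [ 0.624  -0.1609  0.1202] 0.1233 ((624.6824951171875, -162.00381469726562), (61.78232955932617, 17.48381996154785), 82.03904724121094)
  collar 192 0.0654
top [ 0.605  -0.3356  0.1204] 0.1236 ((605.6130981445312, -336.3250732421875), (62.290775299072266, 17.378986358642578), 83.83240509033203)
  collar 213 0.0655
side [ 0.6247 -0.1646  0.1198] 0.1218 ((625.8812255859375, -163.31524658203125), (59.62165451049805, 16.76117706298828), 81.20379638671875)
  collar 401 0.0651
side [ 0.6061 -0.3327  0.1201] 0.122 ((606.9182739257812, -332.18536376953125), (48.20756912231445, 17.205551147460938), 82.2174301147461)
  collar 191 0.0649
```

View pics/side4.png

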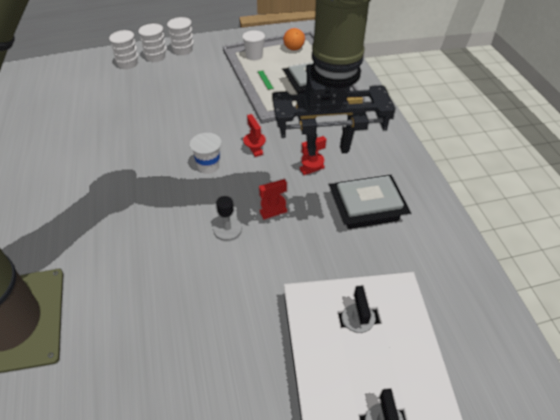

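View pics/top4.png

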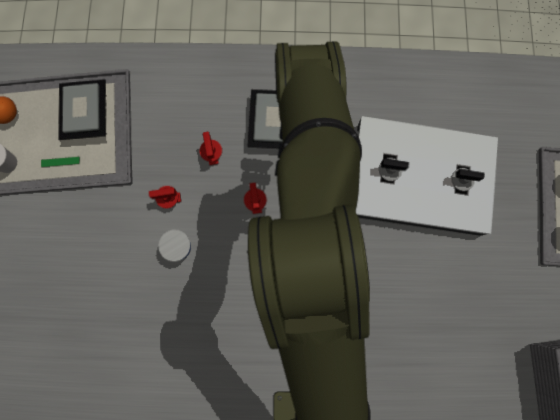

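The stop stands in the slot at side (361,310), level and crosswise like its neighbour at (390,405). Collar and handle heights match, the angle is within 2° and the centre within about 5 mm. The pot at (206,152), tamper at (226,215) and red parts have not moved.

```bash
python3 -c "
from plant import r
print(r.finish_job())"
```

```text
the job is handed in; nothing more can be done
None
```

The spare tray stop is fitted in the empty slot, locked crosswise with its collar on the deck and released; the job was handed in at about 15 s, and the tamper and pot were left where they stood.

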